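# Latch the split casting mould and drive its locking pin home

### The arm

A 6-joint arm with a two-finger parallel gripper is mounted at the origin on a cart in front of the work surface, level with it; the furniture and walls round the work are solid. World frame = base frame: x ahead of the robot, y to its left, z up, the work surface at z = 0. Lengths are in m, angles in rad, forces in N, time in s.
With the tool pointing down it reaches from about 0.3 to 0.875 m from the base axis. Payload 6.4 kg.
Tool frame: the origin (TCP) lies between the finger pads; the fingertips stand 8 mm ahead of it and the grasp point (between the pads) lies 11 mm behind it; z points along the fingers, x is the direction in which the jaws open and shut, and the axes are right-handed (so a half turn about z gives the same grasp; the last joint's range is limited). The gripper opens to 85 mm and grips with 20 to 120 N. Pads are 22 mm wide; open, the fingers measure 114 mm over their backs; the gripper's body (76 mm by 85 mm) begins 54 mm behind the grasp point. The pads swing forward as they close: fully open they stand 13 mm farther back than shut.
Start: joints at [-1.379, 0.181, 1.607, -0, 1.354, -0.206], TCP at [0.223, -0.53, 0.239] pointing down, gripper open.
Joint ranges: [-2.99, 2.99], [-0.89, 2.07], [0.3, 2.58], [-1.14, 4.28], [0, 2.63], [-3.12, 3.12]. Speed limits (rad/s): [2.57, 2.57, 3.01, 3.14, 3.14, 3.14].

### API

Orientations are given as a unit quaternion [w, x, y, z].
In Python, from bench import ctrl gives the robot as it stands.
- The arm moves only by the tool drive_tool, never from a script. Its argument "commands" is a list of rows, each an object of numbers: "gripper": the closure, from 0 (fully open) to 1 (shut); "dx", "dy", "dz": the shift along the tool's x, y, z in cm; "turn": the turn about the tool's z in degrees. A call has 1 to 20 rows; each row is the pose to reach, as a shift and turn from the pose commanded when the call began, along the tool's axes at that moment; what a row does not reach only later rows make up. A row lasts 1/8 s, in which the tool goes at most 62.5 mm and 10.7 degrees, less where a joint would pass 70% of its speed; a pose out of reach is approached as far as the arm can. A call with a gripper value outside its range is refused whole. The fingers move at their own pace and stop on an object; the grip force is fixed at half the most. Time passes only in rows, so rows that repeat a pose let the fingers close. It gives the time, the measured TCP pose, the force and the opening at its end, in the units of the state.
- ctrl.get_obs(): the state, without advancing time (a new reading comes with each control period).
- ctrl.camera(name): name is "scene" or "top" or "wrist"; returns a dict with "image" (480x640x3 uint8, red, green, blue), "mtx" (3x3 intrinsics, pixels), "k1" (the pictures are not rectified: a ray, as slopes to the right and down, at radius r is drawn at 1 + k1 r^2 times it, then the intrinsics apply), "R" (3x3) and "t" (3): a world point X has camera coordinates R X + t. Camera axes: x right, y down, z forward; pixel columns grow to the right and rows downward; lengths in m; the calibration is good to about 2 mm. A picture is of the moment at which its call begins. There is no depth.
- ctrl.hand_in(): hands the job in, once; it reports no verdict.
The state is a dict: "time_s": time; "q": joint angles; "dq": joint speeds; "joint_efforts": joint torques, N m; "eef_pos": TCP position; "eef_rot": TCP orientation; "wrist_force": force on the tool from outside, world axes, zero at the start; "torque": the same for the moment, N m; "opening": opening from 0.0 (shut) to 1.0 (fully open).
Only numpy, scipy, OpenCV 4.12 (cv2) and the standard library are available. Lean on these libraries where they do the work, as an engineer would, in place of code of your own. Each camera call takes 0.05 s, during which the arm holds its last target.

### The job

Close the grey casting mould ready for the next sample: hook the wire bail of its draw latch over the keeper and press the red-tipped lever down past centre, so that it lies flat and stays. Then take the mallet and strike the brass-headed locking pin down with smart blows (no slow pushing, and not with the gripper itself) until it stays fully down, and set the mallet down on the bench, clear of the mould, without dropping it. Leave the beaker, the sample pot and the weighing boats as they are.

Things in the scene. Friction and masses are not known exactly. Their poses are not given: they have to be found in the camera images.
- mould: Split casting mould: two grey metal half blocks, tops 60 mm above the bench, on a dark bed plate 140 x 212 mm fixed to the bench. Origin on the bench, mid parting line. x: from the fixed half (nearer the robot) to the gate, the half that swings; y: along the parting line to the hinge; z up. Draw latch on top at y = -30 mm; locking pin at x = 0, y = -85 mm in a steel boss 40 mm wide, 72 mm high.
- lever_hinge (a point): Pivot of the latch lever, at x = -30, y = -30, z = 72 mm in the mould's frame, axes as the mould's. The lever turns about y here: a steel plate 17 mm wide and 3.5 mm thick, ending in a red grip 26 mm wide and 5 mm thick, 37 to 51 mm from the pivot.
- lever_tip (a point): End of the lever's red grip, 50 mm from the pivot; moves with the lever. When it is pushed up and over from the -x side it rises along the finger and may jam on it, so lift as well as push.
- lever (a joint): Lever angle, rad. 0: shut, flat, pointing to the mould's -x; 1.57 upright; 2.35 fully open, leaning to +x over the keeper. Friction (0.03 N m) keeps it where it is left; starts half raised, 0.75 to 1.1. With the bail hooked, drawing it back and down from about 1.4 pulls the gate shut (up to 0.15 N m, about 5 N at 30 mm); at about 0.25 it passes centre and then stays shut.
- bail_bar (a point): Middle of the end bar (along the mould's y) of the wire bail: a U of 5 mm steel wire, 34 mm wide, 62 mm long, hung loosely on the lever 14 mm from its pivot, falling to +x by its weight. It starts unhooked, lying on top of the keeper, 76 mm above the bench. With the lever at about 2.2 the bar reaches past the keeper's lip and drops beyond it on to the gate, 63 mm above the bench.
- keeper (a point): Seat of the bail's bar when hooked: against the +x face of the keeper, under its lip, 64 mm above the bench; moves with the gate. The keeper is a steel hook 16 mm wide on top of the gate, 74 mm high above the bench; its lip reaches 4 mm from that face. With the bar dropped beyond it, drawing the lever back catches it; pressing the lever down from the start does not hook it.
- gate (a joint): Angle of the gate about its upright hinge, rad. 0: parting faces fully together. Its gasket pushes it to 0.052 (6 mm open at the keeper); about 0.013 when the latch is shut (under 0.02 is closed). While it is open its lug blocks the locking pin.
- pin_head (a point): Centre of the top of the locking pin's round brass head, 28 mm in diameter and 10 mm thick: 103 mm above the bench when up, 83 to 85 mm when home.
- pin (a joint): How far the locking pin is down, m: 0 up, 0.020 at its stop. Its spring pushes up with 5 N (up) to 10 N (down) and its ball detent rubs with up to 9 N. Driven to its stop, the detent catches it and holds it at about 0.019 (over 0.0175 is home); driven less, it springs up or sticks short. A blow counts if the pin moves at over 0.08 m/s in its first 16 mm.
- mallet_head (a point): Centre of the mallet's head, 40 mm from either face. The head is a drum 41 mm in diameter and 80 mm long, dark steel with a white nylon face at each end. z: axis of the head, from the lower face up; x: away from the handle. The mallet stands on one face with the handle level; 0.32 to 0.5 kg, balancing about 10 mm from the head's axis.
- mallet_handle (a point): Middle of the mallet's wooden handle just behind the head, 45 mm from the head's axis, same height and axes as mallet_head. The handle runs along -x, 22 mm wide (y) and 24 mm high (z), to 150 mm from the head's axis. Held here, a blow tends to turn the handle in the grip, tilting the face.
- mallet: The same mallet as a whole; origin at the centre of its lower face.
- beaker: Glass beaker 52 mm wide and 68 mm high with a tan sample in it, origin under its centre; a bystander.
- pot: White sample pot with a green band, 54 mm wide and 68 mm high, origin under its centre; a bystander.
- boats: Stack of white square weighing boats, 63 mm wide and 28 mm high, origin under its centre; a bystander.

How it is judged:
On the way, in this order (a step that is already met when the one before it is completed fails the run):
1. The bail is hooked over its keeper, the lever lies shut past centre and the gate is closed (value of joint lever below 0.1 rad and value of joint gate below 0.02 rad and distance between bail_bar and keeper below 0.007 m), for 0.3 s.
2. The locking pin is driven by a blow: it moves down faster than 0.08 m/s within its first 16 mm (velocity of joint pin above 0.08 m/s and value of joint pin below 0.016 m).
At the end, for the whole second after the job is handed in: The locking pin is home (down by more than 17.5 of its 20 mm), the lever is shut (within 0.1 rad) with the bail's bar on its seat (within 7 mm) and the gate closed (under 0.02 rad); the mallet rests on the bench, standing or lying (centre of its head under 46 mm), still and not touching the mould (all of step 1 and value of joint pin above 0.0175 m and height (world z) of mallet_head below 0.046 m and linear speed of mallet below 0.02 m/s and contact force between mallet and mould below 0.3 N).
It fails at once if The robot itself pushes the pin (contact force between any of the fingers, the arm and pin_c5 above 3 N).
It fails at once if The mallet is dropped or thrown (linear speed of mallet above 1.3 m/s).
It fails at once if The beaker is shifted by over 30 mm or tipped (distance of beaker from where it was at the start of the episode above 0.03 m or angle between beaker's own z axis and vertical above 0.35 rad).
It fails at once if The sample pot is shifted by over 30 mm or tipped (distance of pot from where it was at the start of the episode above 0.03 m or angle between pot's own z axis and vertical above 0.35 rad).
It fails at once if The stack of weighing boats is shifted by over 30 mm or tipped (distance of boats from where it was at the start of the episode above 0.03 m or angle between boats's own z axis and vertical above 0.35 rad).
It also fails if it takes over 59 s, if anything falls off the work surface, if the arm or the gripper's body presses on something with over 40 N, if the wrist force passes 120 N, or if a joint passes its speed limit or range.

## Working session

There is one attempt and no reset: what is moved stays moved. The work goes in short steps, Python scripts to look and compute and a tool call to move; the robot and the scene stay as the last step left them, time stands still between calls to the robot, and variables do not carry over. Pictures are saved under pics/ and viewed, and the job is handed in when it is done.

Besides the shell and the picture viewer there is one more tool, called after "Call:" as name(argument=value, ...) on one line, values as JSON. drive_tool: Moves the arm, as the interface text tells. Its arguments: {"type":"object","properties":{"commands":{"type":"array","items":{"type":"object","properties":{"gripper":{"type":"number"},"dx":{"type":"number"},"dy":{"type":"number"},"dz":{"type":"number"},"turn":{"type":"number"}}}}},"required":["commands"]}

```bash
ls; mkdir -p pics; cat > h.py <<'E'
import numpy as np,cv2
from bench import ctrl
def snap(name,fn):
    c=ctrl.camera(name); cv2.imwrite('pics/'+fn+'.png',c['image'][:,:,::-1]); np.savez('pics/'+fn+'.npz',**{k:np.array(v) for k,v in c.items()}); return c
def load(fn): return dict(np.load('pics/'+fn+'.npz'))
def ray(c,u,v):
    k=float(c['k1']);p=cv2.undistortPoints(np.array([[[u,v]]],float),c['mtx'],np.array([k,0,0,0,0.]))[0,0]
    d=c['R'].T@np.array([p[0],p[1],1.]); o=-c['R'].T@c['t']; return o,d/np.linalg.norm(d)
def plane(c,u,v,z):
    o,d=ray(c,u,v); return o+d*(z-o[2])/d[2]
def proj(c,X):
    p=c['R']@np.array(X,float)+c['t']; x,y=p[0]/p[2],p[1]/p[2]; s=1+float(c['k1'])*(x*x+y*y)
    return (c['mtx']@np.array([x*s,y*s,1]))[:2]
def tri(*obs):
    A=np.zeros((3,3));b=np.zeros(3)
    for c,u,v in obs:
        o,d=ray(c,u,v);P=np.eye(3)-np.outer(d,d);A+=P;b+=P@o
    X=np.linalg.solve(A,b); return X
E
python3 - <<'E'
from h import *
for n in('scene','top','wrist'):
    c=snap(n,n+'0'); print(n,c['k1'],-c['R'].T@c['t'],c['mtx'][0,0],c['R'][2])
o=ctrl.get_obs(); print(o)
E
```

```text
pics
scene -0.060050424713652635 [0.23927284 0.51999873 0.8399862 ] 477.1684818960797 [ 0.32317943 -0.55614943 -0.76567151]
top -0.06290226244531025 [ 0.43806111 -0.03691806  1.16001266] 484.41893227585024 [ 0.10510465  0.01814576 -0.9942956 ]
wrist -0.055431036933077486 [ 0.2866758  -0.50295325  0.37293101] 351.06608327252576 [-0.25284657 -0.1054521  -0.96174241]
{'time_s': 0.15, 'q': array([-1.37928760e+00,  1.81375743e-01,  1.60779073e+00,  3.88404705e-05,
        1.35377375e+00, -2.06278963e-01]), 'dq': array([-0.00081159, -0.0019151 , -0.00180475, -0.00221916,  0.00046622,
        0.00136975]), 'joint_efforts': array([ 9.01656986e-04, -4.45264149e+01, -3.51691353e+01, -2.34220443e-04,
        5.95018035e-03,  1.32266081e-06]), 'eef_pos': array([ 0.22270225, -0.52967807,  0.23858208]), 'eef_rot': array([-4.93252640e-04,  8.32877948e-01, -5.53456294e-01, -4.59400191e-04]), 'wrist_force': array([-0.26533635,  0.26847925, -0.31685973]), 'torque': array([ 0.06009358, -0.04289269, -0.01403472]), 'opening': 0.9967918407025721}
```

View pics/scene0.png

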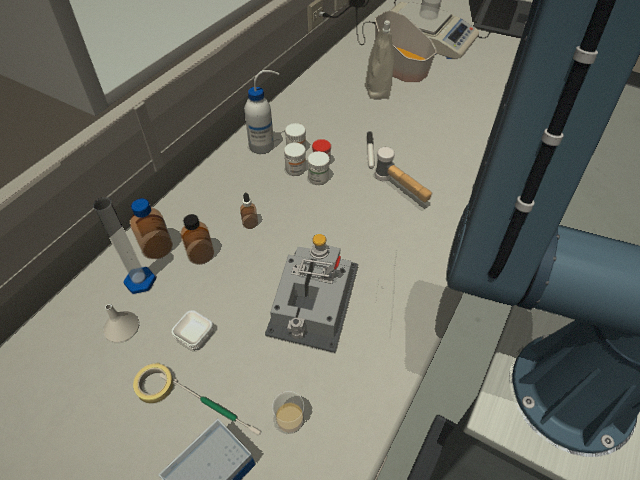

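View pics/top0.png

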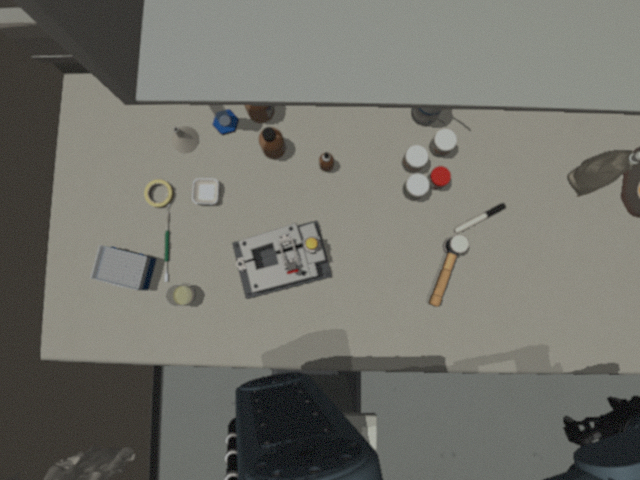

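View pics/wrist0.png

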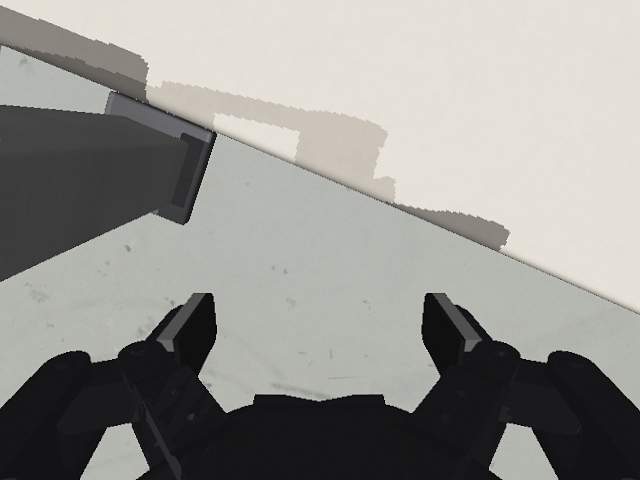

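The scene shows the mould at (312,298), the mallet at (400,175) and the beaker at (289,412). In the top view the pin head is at (312,243), the red lever tip at (293,269) and the mallet head at (458,243). I'll zoom in on these.

```bash
python3 - <<'E'
from h import *
s=cv2.imread('pics/scene0.png');t=cv2.imread('pics/top0.png')
a=cv2.resize(s[225:355,255:365],None,fx=4,fy=4,interpolation=cv2.INTER_CUBIC)
b=cv2.resize(t[215:305,225:340],None,fx=3,fy=4,interpolation=cv2.INTER_CUBIC)
b=cv2.resize(t[215:305,225:340],None,fx=3,fy=3,interpolation=cv2.INTER_CUBIC)
im=np.zeros((520,790,3),np.uint8);im[:520,:440]=a;im[:270,442:442+345]=b;cv2.imwrite('pics/z0.png',im)
T=load('top0')
for nm,u,v,z in [('pin',312,243,.103),('bed R top',318,221,.01),('bedRbot',331,277,.01),('bedLtop',233,241,.01),('bedLbot',246,298,.01),('malhead',458,244,.08),('handle end',435,304,.05),('beaker',183,295,.07),('boats',206,191,.028),('pot',417,186,.068)]:
    print(nm,plane(T,u,v,z).round(4))
E
```

```text
pin [ 0.54   -0.0024  0.103 ]
bed R top [ 0.6022 -0.0125  0.01  ]
bedRbot [ 0.4691 -0.0463  0.01  ]
bedLtop [0.5498 0.1903 0.01  ]
bedLbot [0.4149 0.1539 0.01  ]
malhead [ 0.5467 -0.3289  0.08  ]
handle end [ 0.4116 -0.2837  0.05  ]
beaker [0.4191 0.2874 0.07  ]
boats [0.6669 0.2569 0.028 ]
pot [ 0.6797 -0.239   0.068 ]
```

View pics/z0.png

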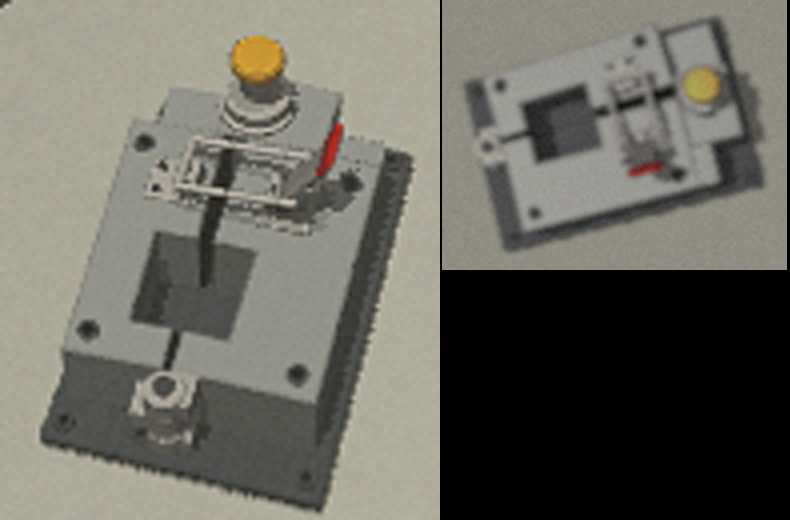

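Mould yaw comes out at about 14.5° and the bed size matches. Next I'll use colour masks in both views for the pin and red grip, and check the mallet.

```bash
python3 - <<'E'
from h import *
S=load('scene0');T=load('top0')
def cen(c,lo,hi,box):
    h=cv2.cvtColor(c['image'],cv2.COLOR_RGB2HSV);m=cv2.inRange(h,lo,hi);x0,y0,x1,y1=box
    k=np.zeros_like(m);k[y0:y1,x0:x1]=m[y0:y1,x0:x1];ys,xs=np.nonzero(k);print(len(xs),xs.min(),xs.max(),ys.min(),ys.max());return xs.mean(),ys.mean()
pt=cen(T,(18,120,100),(32,255,255),(290,225,330,260));ps=cen(S,(15,120,100),(32,255,255),(300,225,340,255))
print(pt,ps,'tri pin',tri((T,*pt),(S,*ps)),plane(T,*pt,.101),plane(S,*ps,.1))
rt=cen(T,(0,120,60),(8,255,255),(280,255,310,285));rs=cen(S,(0,130,60),(8,255,255),(325,250,350,275))
print(rt,rs,'red',tri((T,*rt),(S,*rs)))
yaw=np.deg2rad(14.5);p=tri((T,*pt),(S,*ps));ex=np.array([np.cos(yaw),np.sin(yaw),0]);ey=np.array([-ex[1],ex[0],0])
O=p+.085*ey;O[2]=0;r=tri((T,*rt),(S,*rs))-O;print('O',O,'red in mould',r@ex,r@ey,r[2])
s=cv2.imread('pics/scene0.png');t=cv2.imread('pics/top0.png')
a=cv2.resize(s[140:215,360:440],None,fx=5,fy=5,interpolation=cv2.INTER_CUBIC)
b=cv2.resize(t[195:310,420:500],None,fx=4,fy=4,interpolation=cv2.INTER_CUBIC)
im=np.zeros((470,730,3),np.uint8);im[:a.shape[0],:400]=a;im[:460,405:725]=b;cv2.imwrite('pics/z1.png',im)
E
```

```text
93 306 316 238 248
126 313 325 234 245
(np.float64(311.44086021505376), np.float64(242.98924731182797)) (np.float64(318.85714285714283), np.float64(239.46031746031747)) tri pin [ 0.54147614 -0.00057561  0.09840939] [ 0.54020019 -0.00109849  0.101     ] [0.54188691 0.00089274 0.1       ]
20 288 297 269 272
38 334 340 256 268
(np.float64(292.9), np.float64(270.7)) (np.float64(336.92105263157896), np.float64(262.13157894736844)) red [0.47911818 0.03772936 0.11017451]
O [0.52019384 0.08171694 0.        ] red in mould -0.05078090818578018 -0.03230195083487798 0.11017451349011338
```

View pics/z1.png

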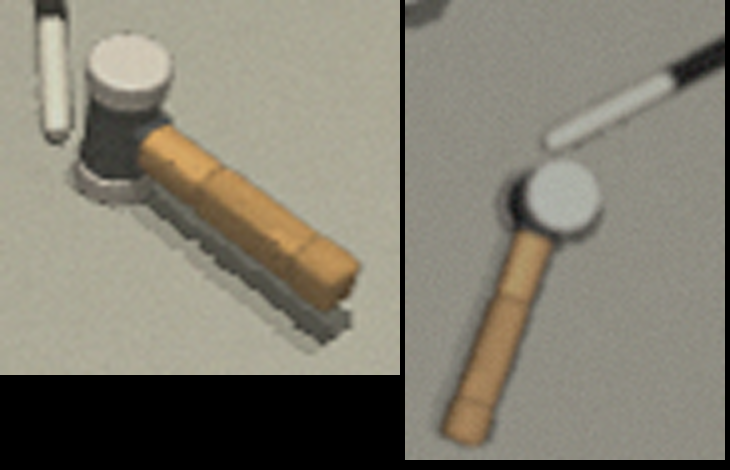

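```bash
cat >> h.py <<'E'
from scipy.spatial.transform import Rotation as Ro
EX=np.array([.9681,.2504,0]);EY=np.array([-.2504,.9681,0]);O=np.array([.5202,.0817,0])
def M(x,y,z): return O+x/1000*EX+y/1000*EY+np.array([0,0,z/1000])
def inM(X): d=np.array(X)-O; return np.round([d@EX*1000,d@EY*1000,d[2]*1000],1)
def toolR():
    o=ctrl.get_obs();w,x,y,z=o['eef_rot'];return o,Ro.from_quat([x,y,z,w]).as_matrix()
def go(X,phi=None):
    o,R=toolR();d=R.T@(np.array(X)-o['eef_pos'])*100
    cur=np.degrees(np.arctan2(R[1,0],R[0,0]));t=0 if phi is None else (cur-phi+180)%360-180
    print('t',round(o['time_s'],2),'pos',o['eef_pos'].round(4),'phi',cur.round(2),'open',round(o['opening'],3),'F',o['wrist_force'].round(1));print('dx,dy,dz',d.round(2),'turn',round(t,1))
E
python3 -c "
from h import *
go(M(-51,-31,190),-75.5)"
```

```text
t 0.15 pos [ 0.2227 -0.5297  0.2386] phi -67.21 open 0.997 F [-0.3  0.3 -0.3]
dx,dy,dz [-42.5  -45.62   4.93] turn 8.3
```

Call:
drive_tool(commands=[{"dx": -42.5, "dy": -45.6, "dz": 2, "turn": 8.3, "gripper": 0.4}, {"dx": -42.5, "dy": -45.6, "dz": 2, "turn": 8.3, "gripper": 0.4}, {"dx": -42.5, "dy": -45.6, "dz": 2, "turn": 8.3, "gripper": 0.4}, {"dx": -42.5, "dy": -45.6, "dz": 2, "turn": 8.3, "gripper": 0.4}, {"dx": -42.5, "dy": -45.6, "dz": 2, "turn": 8.3, "gripper": 0.4}, {"dx": -42.5, "dy": -45.6, "dz": 2, "turn": 8.3, "gripper": 0.4}, {"dx": -42.5, "dy": -45.6, "dz": 2, "turn": 8.3, "gripper": 0.4}, {"dx": -42.5, "dy": -45.6, "dz": 2, "turn": 8.3, "gripper": 0.4}, {"dx": -42.5, "dy": -45.6, "dz": 2, "turn": 8.3, "gripper": 0.4}, {"dx": -42.5, "dy": -45.6, "dz": 4, "turn": 8.3, "gripper": 0.4}, {"dx": -42.5, "dy": -45.6, "dz": 4.9, "turn": 8.3, "gripper": 0.4}, {"dx": -42.5, "dy": -45.6, "dz": 4.9, "turn": 8.3, "gripper": 0.4}, {"dx": -42.5, "dy": -45.6, "dz": 4.9, "turn": 8.3, "gripper": 0.4}])

```text
time_s: 1.78
eef_pos: [0.4785, 0.0371, 0.1907]
eef_rot: [0.0, 0.79, -0.613, 0.0]
wrist_force: [-0.5, 0.2, 0.9]
opening: 0.6
```

```bash
python3 -c "
from h import *
go(M(-51,-31,110),-75.5)
c=snap('wrist','w1')
for n,X in [('tip',M(-51.5,-30,110)),('pin',M(0,-85,103)),('hinge',M(-30,-30,72)),('keep',M(35,-30,74))]: print(n,proj(c,X).round())
"
```

```text
t 1.77 pos [0.4785 0.0371 0.1907] phi -75.6 open 0.6 F [-0.5  0.2  0.9]
dx,dy,dz [-0.17 -0.05  8.07] turn -0.1
tip [314. 249.]
pin [402. 167.]
hinge [315. 205.]
keep [314. 111.]
```

View pics/w1.png

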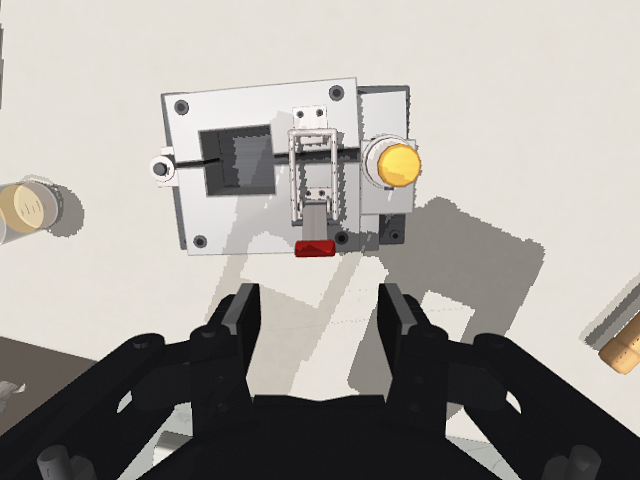

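```bash
python3 -c "
from h import *
c=load('w1')
a=plane(c,177,166.5,.06);b=plane(c,357,155,.072)
for u,v,z in [(162,95,.06),(357,78,.06),(188,255,.06),(181,107,.06),(337,93,.06),(200,242,.06),(342,238,.06),(159,170,.07),(400,166,.103)]: print(u,v,inM(plane(c,u,v,z)))
"
```

```text
162 95 [48.3 79.2 60. ]
357 78 [ 58.4 -60.1  60. ]
188 255 [-72.7  71.9  60. ]
181 107 [39.8 66.1 60. ]
337 93 [ 48.4 -46.2  60. ]
200 242 [-61.8  61.1  60. ]
342 238 [-58.7 -51.4  60. ]
159 170 [-4.2 82.8 70. ]
400 166 [  0.5 -83.9 103. ]
```

```bash
sed -i 's/^EX=.*/EX=np.array([.9608,.2773,0]);EY=np.array([-.2773,.9608,0]);O=np.array([.5179,.0811,0])/' h.py; python3 -c "
from h import *
c=load('w1')
for u,v,z in [(315,248,.11),(300,200,.08),(329,200,.08),(200,242,.06),(342,238,.06),(159,170,.07),(400,166,.103)]: print(u,v,inM(plane(c,u,v,z)))
go(M(-51.5,-30,110),-73.9)"
```

```text
315 248 [-49.4 -29.2 110. ]
300 200 [-23.1 -19.2  80. ]
329 200 [-23.7 -39.7  80. ]
200 242 [-57.7  62.8  60. ]
342 238 [-57.7 -49.8  60. ]
159 170 [ 0.5 82.9 70. ]
400 166 [  0.6 -84.  103. ]
t 1.82 pos [0.4787 0.037  0.1909] phi -75.63 open 0.603 F [-0.5  0.1  0. ]
dx,dy,dz [-0.15  0.17  8.09] turn -1.7
```

Call:
drive_tool(commands=[{"dx": -0.1, "dy": 0.1, "dz": 4, "turn": -1.7, "gripper": 0.4}, {"dx": -0.1, "dy": 0.1, "dz": 7, "turn": -1.7, "gripper": 0.4}, {"dx": -0.1, "dy": 0.1, "dz": 8, "turn": -1.7, "gripper": 0.4}, {"dx": -0.1, "dy": 0.1, "dz": 8, "turn": -1.7, "gripper": 0.7}, {"dx": -0.1, "dy": 0.1, "dz": 8, "turn": -1.7, "gripper": 0.8}, {"dx": -0.1, "dy": 0.1, "dz": 8, "turn": -1.7, "gripper": 0.8}])

```text
time_s: 2.58
eef_pos: [0.4777, 0.0393, 0.1117]
eef_rot: [-0.0, 0.8, -0.6, 0.0]
wrist_force: [-4.4, 2.7, 7.4]
opening: 0.274
```

```bash
python3 -c "
from h import *
go(M(-51.5,-30,110),-73.9);print(inM(ctrl.get_obs()['eef_pos']))
c=snap('wrist','w2')
c=snap('scene','s2');cv2.imwrite('pics/s2z.png',cv2.resize(c['image'][200:360,240:400,::-1],None,fx=3.5,fy=3.5))
"
```

```text
t 2.58 pos [0.4777 0.0393 0.1117] phi -73.81 open 0.274 F [-4.4  2.7  7.4]
dx,dy,dz [0.1  0.13 0.17] turn 0.1
[-50.2 -29.  111.7]
```

View pics/w2.png

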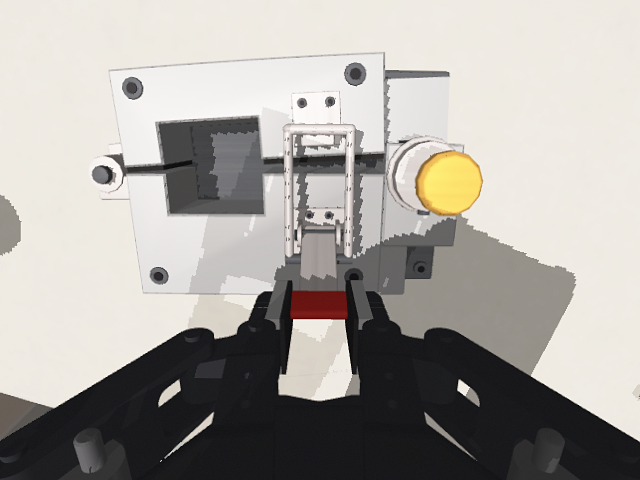

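View pics/s2z.png

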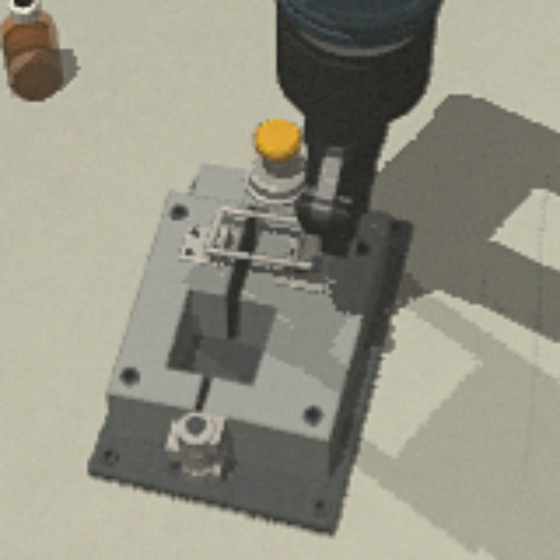

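The red grip at (318,305) is held between the pads. Next I swing the lever along its arc to about 2.2.

Call:
drive_tool(commands=[{"dy": -0.5, "dz": -0.25, "gripper": 0.8}, {"dy": -1.0, "dz": -0.4, "gripper": 0.8}, {"dy": -1.6, "dz": -0.5, "gripper": 0.8}, {"dy": -2.15, "dz": -0.55, "gripper": 0.8}, {"dy": -2.65, "dz": -0.5, "gripper": 0.8}, {"dy": -3.15, "dz": -0.45, "gripper": 0.8}, {"dy": -3.6, "dz": -0.3, "gripper": 0.8}, {"dy": -4.0, "dz": -0.15, "gripper": 0.8}, {"dy": -4.4, "dz": 0.05, "gripper": 0.8}, {"dy": -4.7, "dz": 0.25, "gripper": 0.8}, {"dy": -4.7, "dz": 0.25, "gripper": 0.8}, {"dy": -4.7, "dz": 0.25, "gripper": 0.8}])

```text
invalid input at $.commands[0]: expected keys gripper, dx, dy, dz, turn
```

```bash
cat > look.py <<'E'
import sys
from h import *
n=sys.argv[1]
o=ctrl.get_obs();print(round(o['time_s'],2),inM(o['eef_pos']),'open',round(o['opening'],3),'F',o['wrist_force'].round(1))
w=snap('wrist','w'+n)
s=snap('scene','s'+n)
a=cv2.resize(w['image'][:,:,::-1],(480,360));b=cv2.resize(s['image'][205:335,250:365,::-1],(318,360),interpolation=cv2.INTER_CUBIC)
cv2.imwrite('pics/c'+n+'.png',np.hstack([a,b]))
E
python3 look.py 3
```

```text
2.67 [-50.2 -29.  111.7] open 0.273 F [-4.9  3.3  7.2]
```

View pics/c3.png

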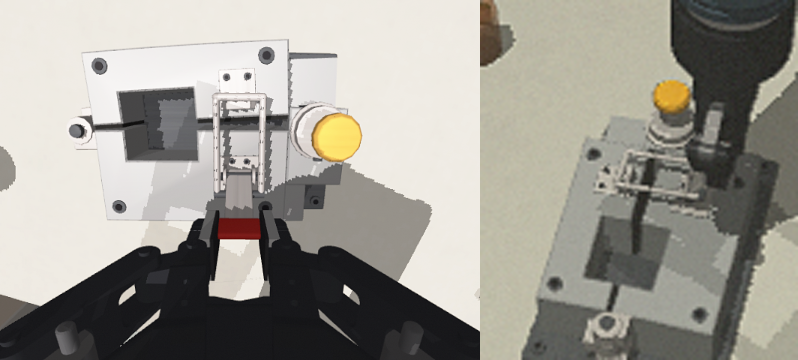

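Nothing has moved, because the call needs every key in each row. I'll send it again.

Call:
drive_tool(commands=[{"dx": 0, "turn": 0, "dy": -0.5, "dz": -0.25, "gripper": 0.8}, {"dx": 0, "turn": 0, "dy": -1.0, "dz": -0.4, "gripper": 0.8}, {"dx": 0, "turn": 0, "dy": -1.6, "dz": -0.5, "gripper": 0.8}, {"dx": 0, "turn": 0, "dy": -2.15, "dz": -0.55, "gripper": 0.8}, {"dx": 0, "turn": 0, "dy": -2.65, "dz": -0.5, "gripper": 0.8}, {"dx": 0, "turn": 0, "dy": -3.15, "dz": -0.45, "gripper": 0.8}, {"dx": 0, "turn": 0, "dy": -3.6, "dz": -0.3, "gripper": 0.8}, {"dx": 0, "turn": 0, "dy": -4.0, "dz": -0.15, "gripper": 0.8}, {"dx": 0, "turn": 0, "dy": -4.4, "dz": 0.05, "gripper": 0.8}, {"dx": 0, "turn": 0, "dy": -4.7, "dz": 0.25, "gripper": 0.8}, {"dx": 0, "turn": 0, "dy": -4.7, "dz": 0.25, "gripper": 0.8}, {"dx": 0, "turn": 0, "dy": -4.7, "dz": 0.25, "gripper": 0.8}])

```text
time_s: 4.28
eef_pos: [0.5247, 0.0527, 0.1097]
eef_rot: [-0.002, 0.799, -0.601, 0.002]
wrist_force: [-0.2, 4.8, 6.1]
opening: 0.25
```

```bash
python3 look.py 4
```

```text
4.28 [ -1.4 -29.2 109.7] open 0.25 F [-0.2  4.8  6.1]
```

View pics/c4.png

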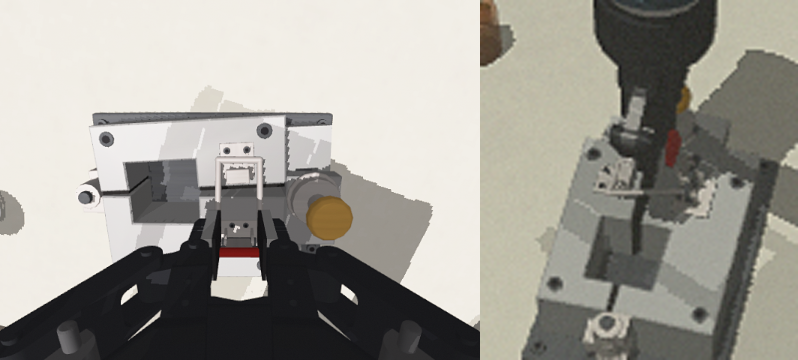

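```bash
python3 -c "
from h import *
w=load('w4');s=load('s4')
a=cv2.resize(w['image'][180:400,220:420,::-1],(400,440),interpolation=cv2.INTER_CUBIC);b=cv2.resize(s['image'][225:300,285:350,::-1],(381,440),interpolation=cv2.INTER_CUBIC)
cv2.imwrite('pics/c4b.png',np.hstack([a,b]))
o=ctrl.get_obs();p=o['eef_pos'];print(proj(w,p),proj(s,p))
for th in (1.57,1.8,2.0,2.2): X=M(-30-44*np.cos(th),-30,72+44*np.sin(th));print(th,proj(w,X).round(1),proj(s,X).round(1))
"
```

```text
[318.27067477 307.38015269] [312.8063831  257.90382131]
1.57 [320.2 374.1] [327.6 258.7]
1.8 [320.2 352.5] [322.4 258. ]
2.0 [320.2 331.7] [318.2 258. ]
2.2 [320.2 310.8] [314.3 258.5]
```

View pics/c4b.png

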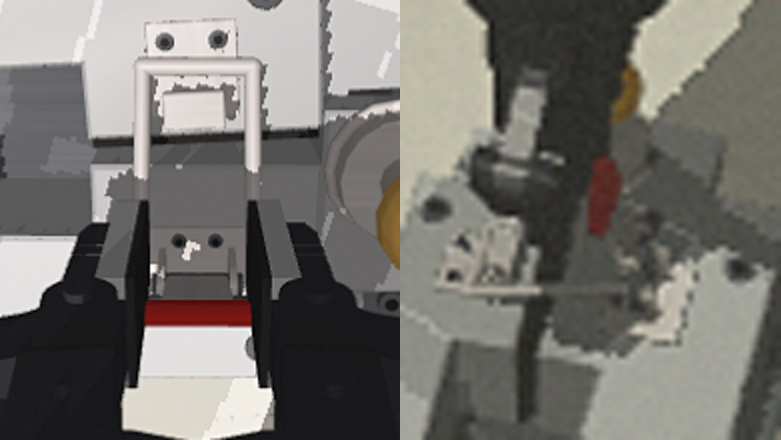

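The lever slipped in the pads. It's at about 1.95 rad, with the red at (319,336) in the wrist view. I'll open a little, step back 12 mm, regrip and push on.

Call:
drive_tool(commands=[{"dx": 0, "turn": 0, "dy": 0, "dz": 0, "gripper": 0.6}, {"dx": 0, "turn": 0, "dy": 0, "dz": 0, "gripper": 0.6}, {"dx": 0, "turn": 0, "dy": 0.9, "dz": -0.1, "gripper": 0.6}, {"dx": 0, "turn": 0, "dy": 0.9, "dz": -0.1, "gripper": 0.6}])

```text
time_s: 4.88
eef_pos: [0.513, 0.0495, 0.1086]
eef_rot: [0.0, 0.8, -0.601, -0.0]
wrist_force: [0.2, 0.5, 0.2]
opening: 0.399
```

```bash
python3 look.py 5;python3 -c "
from h import *
w=load('w5');s=load('s5')
a=cv2.resize(w['image'][180:400,220:420,::-1],(400,440),interpolation=cv2.INTER_CUBIC);b=cv2.resize(s['image'][225:300,285:350,::-1],(381,440),interpolation=cv2.INTER_CUBIC)
cv2.imwrite('pics/c5b.png',np.hstack([a,b]))
for th in (1.57,1.8,2.0,2.2): X=M(-30-44*np.cos(th),-30,72+44*np.sin(th));print(th,proj(w,X).round(1),proj(s,X).round(1))
for x in (35,40,45): print(x,[proj(w,M(x,-30,z)).round() for z in (63,70,76)])
"
```

```text
4.88 [-13.4 -29.  108.6] open 0.399 F [0.2 0.5 0.2]
1.57 [320.5 351.3] [327.6 258.7]
1.8 [320.6 328.7] [322.4 258. ]
2.0 [320.6 307.3] [318.2 258. ]
2.2 [320.6 286. ] [314.3 258.5]
35 [array([320., 179.]), array([320., 181.]), array([321., 183.])]
40 [array([320., 170.]), array([320., 171.]), array([321., 172.])]
45 [array([320., 159.]), array([321., 160.]), array([321., 161.])]
```

View pics/c5b.png

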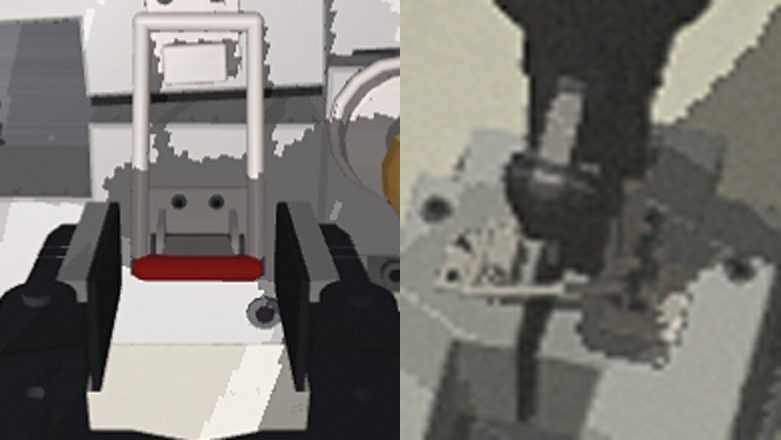

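The red is now centred between the pads at (319,314), giving θ≈1.94. I'll regrip and carry it on to about 2.25.

Call:
drive_tool(commands=[{"dx": 0, "turn": 0, "dy": 0, "dz": -0.2, "gripper": 0.8}, {"dx": 0, "turn": 0, "dy": 0, "dz": -0.2, "gripper": 0.8}, {"dx": 0, "turn": 0, "dy": 0, "dz": -0.2, "gripper": 0.8}, {"dx": 0, "turn": 0, "dy": -0.4, "dz": 0, "gripper": 0.8}, {"dx": 0, "turn": 0, "dy": -0.8, "dz": 0.2, "gripper": 0.8}, {"dx": 0, "turn": 0, "dy": -1.1, "dz": 0.4, "gripper": 0.8}, {"dx": 0, "turn": 0, "dy": -1.4, "dz": 0.6, "gripper": 0.8}, {"dx": 0, "turn": 0, "dy": -1.4, "dz": 0.6, "gripper": 0.8}])

```text
time_s: 5.98
eef_pos: [0.5271, 0.0535, 0.1029]
eef_rot: [0.001, 0.8, -0.6, -0.0]
wrist_force: [-5.1, -1.7, 3.1]
opening: 0.272
```

```bash
cat > look2.py <<'E'
import sys
from h import *
n=sys.argv[1]
o=ctrl.get_obs();print(round(o['time_s'],2),inM(o['eef_pos']),'open',round(o['opening'],3),'F',o['wrist_force'].round(1))
w=snap('wrist','w'+n);s=snap('scene','s'+n)
a=cv2.resize(w['image'][140:400,220:420,::-1],(400,520),interpolation=cv2.INTER_CUBIC);b=cv2.resize(s['image'][225:300,285:342,::-1],(395,520),interpolation=cv2.INTER_CUBIC)
cv2.imwrite('pics/c'+n+'.png',np.hstack([a,b]))
for th in (0,.3,.6,.9,1.2,1.57,1.8,2.0,2.2,2.35): X=M(-30-44*np.cos(th),-30,72+44*np.sin(th));a=proj(w,X);b=proj(s,X);print(th,((a-[220,140])*2).round(),((b-[285,225])*6.93+[400,0]).round())
for x in (35,40,45): print(x,[((proj(w,M(x,-30,z))-[220,140])*2).round() for z in (63,70,76)],[((proj(s,M(x,-30,z))-[285,225])*6.93+[400,0]).round() for z in (63,70,76)])
E
python3 look2.py 6
```

```text
5.97 [  1.2 -29.  102.9] open 0.272 F [-5.1 -1.7  3.1]
0 [199. 520.] [844. 359.]
0.3 [200. 549.] [839. 331.]
0.6 [200. 566.] [821. 302.]
0.9 [200. 567.] [791. 275.]
1.2 [201. 549.] [751. 252.]
1.57 [201. 499.] [695. 233.]
1.8 [201. 455.] [659. 228.]
2.0 [201. 412.] [630. 228.]
2.2 [201. 368.] [603. 232.]
2.35 [201. 336.] [586. 238.]
35 [array([201., 139.]), array([201., 145.]), array([201., 151.])] [array([472., 297.]), array([472., 283.]), array([471., 271.])]
40 [array([201., 120.]), array([201., 125.]), array([201., 130.])] [array([456., 294.]), array([455., 279.]), array([454., 267.])]
45 [array([201., 100.]), array([201., 104.]), array([201., 108.])] [array([439., 290.]), array([438., 276.]), array([437., 263.])]
```

View pics/c6.png

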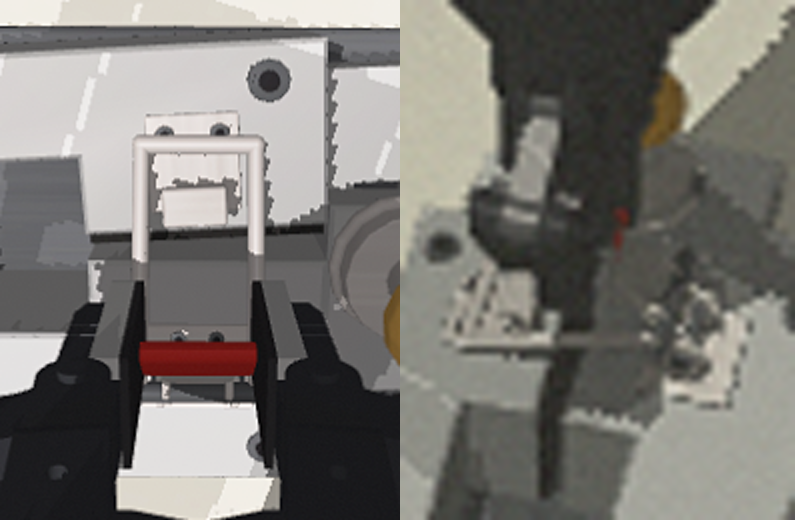

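```bash
python3 -c "
from h import *
s=load('s6');w=load('w6')
for x in (34,37,40):
  for z in (63,76): print(x,z,((proj(s,M(x,-14,z))-[285,225])*6.93+[400,0]).round(),((proj(w,M(x,-14,z))-[220,140])*2).round(),((proj(w,M(x,-46,z))-[220,140])*2).round())
print(((proj(s,M(-22,-14,83))-[285,225])*6.93+[400,0]).round())
"
```

```text
34 63 [460. 342.] [138. 143.] [264. 144.]
34 76 [458. 316.] [133. 155.] [269. 155.]
37 63 [450. 340.] [137. 131.] [264. 132.]
37 76 [448. 314.] [133. 142.] [270. 142.]
40 63 [440. 338.] [137. 120.] [265. 120.]
40 76 [438. 311.] [133. 129.] [270. 130.]
[651. 343.]
```

The bail bar has dropped beyond the keeper: its corner at (455,345) matches z≈63, x≈35. Now I draw the lever back.

Call:
drive_tool(commands=[{"dx": 0, "turn": 0, "dy": 0.4, "dz": -0.25, "gripper": 0.8}, {"dx": 0, "turn": 0, "dy": 0.85, "dz": -0.5, "gripper": 0.8}, {"dx": 0, "turn": 0, "dy": 1.25, "dz": -0.7, "gripper": 0.8}, {"dx": 0, "turn": 0, "dy": 1.65, "dz": -0.8, "gripper": 0.8}, {"dx": 0, "turn": 0, "dy": 2.15, "dz": -0.9, "gripper": 0.8}, {"dx": 0, "turn": 0, "dy": 2.65, "dz": -0.9, "gripper": 0.8}, {"dx": 0, "turn": 0, "dy": 3.1, "dz": -0.9, "gripper": 0.8}, {"dx": 0, "turn": 0, "dy": 3.5, "dz": -0.8, "gripper": 0.8}, {"dx": 0, "turn": 0, "dy": 3.5, "dz": -0.8, "gripper": 0.8}])

```text
time_s: 7.2
eef_pos: [0.4967, 0.0447, 0.1132]
eef_rot: [-0.003, 0.799, -0.601, 0.003]
wrist_force: [5.5, 7.7, 2.3]
opening: 0.273
```

```bash
python3 look2.py 7
```

```text
7.2 [-30.4 -29.1 113.2] open 0.273 F [5.5 7.7 2.3]
0 [200. 407.] [844. 359.]
0.3 [200. 427.] [839. 331.]
0.6 [200. 435.] [821. 302.]
0.9 [201. 426.] [791. 275.]
1.2 [201. 398.] [751. 252.]
1.57 [201. 339.] [695. 233.]
1.8 [201. 292.] [659. 228.]
2.0 [201. 249.] [630. 228.]
2.2 [201. 208.] [603. 232.]
2.35 [201. 179.] [586. 238.]
35 [array([200.,  12.]), array([200.,  12.]), array([200.,  13.])] [array([472., 297.]), array([472., 283.]), array([471., 271.])]
40 [array([200.,  -8.]), array([200.,  -9.]), array([200.,  -9.])] [array([456., 294.]), array([455., 279.]), array([454., 267.])]
45 [array([200., -29.]), array([200., -30.]), array([200., -31.])] [array([439., 290.]), array([438., 276.]), array([437., 263.])]
```

View pics/c7.png

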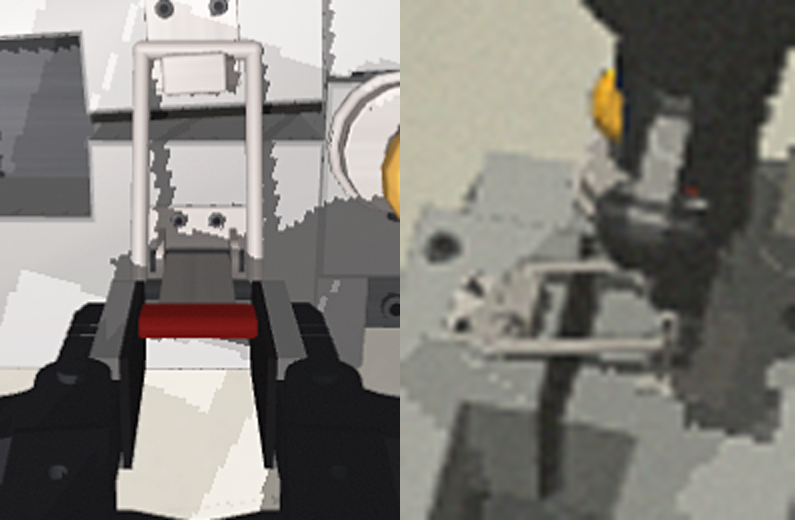

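Call:
drive_tool(commands=[{"dx": 0, "turn": 0, "dy": 0.45, "dz": 0.0, "gripper": 0.8}, {"dx": 0, "turn": 0, "dy": 0.9, "dz": 0.05, "gripper": 0.8}, {"dx": 0, "turn": 0, "dy": 1.3, "dz": 0.15, "gripper": 0.8}, {"dx": 0, "turn": 0, "dy": 1.7, "dz": 0.3, "gripper": 0.8}, {"dx": 0, "turn": 0, "dy": 2.1, "dz": 0.5, "gripper": 0.8}, {"dx": 0, "turn": 0, "dy": 2.5, "dz": 0.7, "gripper": 0.8}, {"dx": 0, "turn": 0, "dy": 2.5, "dz": 0.7, "gripper": 0.8}])

```text
time_s: 8.18
eef_pos: [0.4731, 0.0378, 0.1078]
eef_rot: [-0.003, 0.799, -0.601, 0.003]
wrist_force: [-2.2, 7.4, 18.2]
opening: 0.25
```

```bash
sed -i 's/140:400,220:420/60:320,220:420/;s/220,140/220,60/g' look2.py; python3 look2.py 8
```

```text
8.18 [-55.1 -29.2 107.8] open 0.25 F [-2.2  7.4 18.2]
0 [199. 497.] [844. 359.]
0.3 [200. 514.] [839. 331.]
0.6 [200. 517.] [821. 302.]
0.9 [200. 501.] [791. 275.]
1.2 [201. 465.] [751. 252.]
1.57 [201. 395.] [695. 233.]
1.8 [201. 342.] [659. 228.]
2.0 [201. 296.] [630. 228.]
2.2 [201. 253.] [603. 232.]
2.35 [201. 225.] [586. 238.]
35 [array([200.,  67.]), array([200.,  63.]), array([200.,  60.])] [array([472., 297.]), array([472., 283.]), array([471., 271.])]
40 [array([200.,  45.]), array([200.,  40.]), array([200.,  36.])] [array([456., 294.]), array([455., 279.]), array([454., 267.])]
45 [array([200.,  23.]), array([200.,  17.]), array([200.,  12.])] [array([439., 290.]), array([438., 276.]), array([437., 263.])]
```

View pics/c8.png

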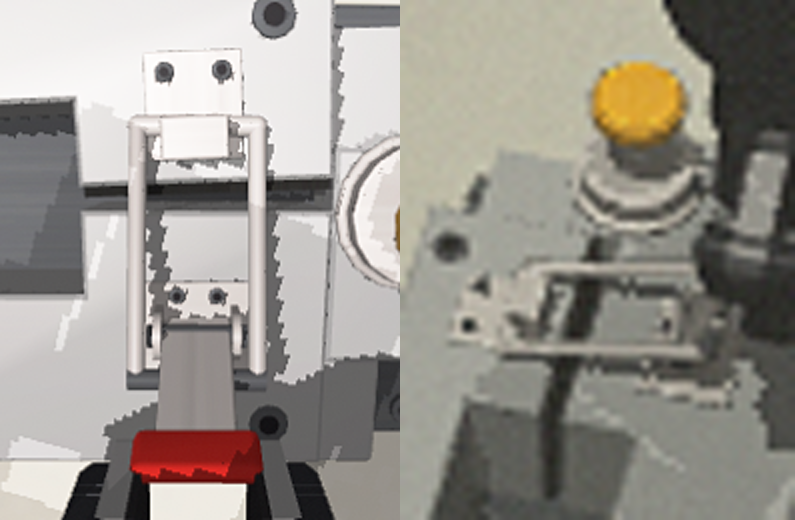

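The bar sits hooked under the keeper lip at (190,122), with the lever at about 1.2 and slipping towards the pad edge. I'll release, rise, close the fingers, and press from the +x side.

Call:
drive_tool(commands=[{"dx": 0, "turn": 0, "dy": 0, "dz": 0, "gripper": 0.6}, {"dx": 0, "turn": 0, "dy": 0, "dz": 0, "gripper": 0.6}, {"dx": 0, "turn": 0, "dy": 0, "dz": -2.5, "gripper": 0.6}, {"dx": 0, "turn": 0, "dy": 0, "dz": -4.5, "gripper": 0.8}, {"dx": 0, "turn": 0, "dy": -2, "dz": -4.5, "gripper": 1.0}, {"dx": 0, "turn": 0, "dy": -4.3, "dz": -4.5, "gripper": 1.0}, {"dx": 0, "turn": 0, "dy": -4.3, "dz": -4.5, "gripper": 1.0}])

```text
time_s: 9.15
eef_pos: [0.5115, 0.0487, 0.1486]
eef_rot: [0.0, 0.8, -0.6, -0.0]
wrist_force: [-0.5, -1.5, -0.0]
opening: -0.006
```

```bash
python3 - <<'E'
from h import *
o=ctrl.get_obs();print(inM(o['eef_pos']),o['opening'],o['time_s'],o['wrist_force'])
w=snap('wrist','w9');s=snap('scene','s9')
a=cv2.resize(w['image'][:,:,::-1],(480,360));b=cv2.resize(s['image'][225:300,285:350,::-1],(312,360),interpolation=cv2.INTER_CUBIC)
cv2.imwrite('pics/c9.png',np.hstack([a,b]))
for th in (.9,1.1,1.2,1.3,1.4,1.57): X=M(-30-44*np.cos(th),-30,72+44*np.sin(th));print(th,(proj(w,X)*.75).round(),((proj(s,X)-[285,225])*4.8+[480,0]).round())
E
```

```text
[-15.1 -29.3 148.6] -0.005848721359948318 9.15 [-0.52960017 -1.50650048 -0.0481737 ]
0.9 [239. 255.] [751. 190.]
1.1 [240. 249.] [733. 179.]
1.2 [240. 246.] [723. 174.]
1.3 [240. 242.] [713. 170.]
1.4 [240. 237.] [703. 166.]
1.57 [240. 228.] [684. 162.]
```

View pics/c9.png

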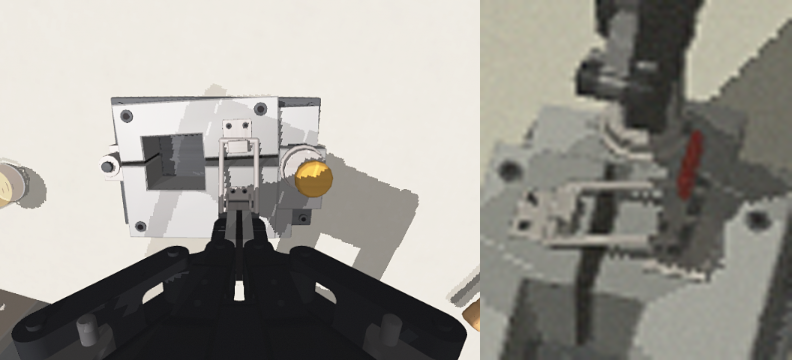

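Once freed, the lever went back to about 1.45 (red at (690,165)) and the bail is still on the keeper. I'll lower the closed fingers on the +x side and sweep down.

Call:
drive_tool(commands=[{"dx": 0, "turn": 0, "dy": -0.5, "dz": 0, "gripper": 1}, {"dx": 0, "turn": 0, "dy": -0.5, "dz": 2, "gripper": 1}, {"dx": 0, "turn": 0, "dy": -0.5, "dz": 3.8, "gripper": 1}, {"dx": 0, "turn": 0, "dy": 0.1, "dz": 3.7, "gripper": 1}, {"dx": 0, "turn": 0, "dy": 0.7, "dz": 3.7, "gripper": 1}, {"dx": 0, "turn": 0, "dy": 1.3, "dz": 3.5, "gripper": 1}, {"dx": 0, "turn": 0, "dy": 1.8, "dz": 3.4, "gripper": 1}, {"dx": 0, "turn": 0, "dy": 2.5, "dz": 3.7, "gripper": 1}, {"dx": 0, "turn": 0, "dy": 3.2, "dz": 4.1, "gripper": 1}, {"dx": 0, "turn": 0, "dy": 3.9, "dz": 4.5, "gripper": 1}, {"dx": 0, "turn": 0, "dy": 4.2, "dz": 4.9, "gripper": 1}, {"dx": 0, "turn": 0, "dy": 4.4, "dz": 5.3, "gripper": 1}, {"dx": 0, "turn": 0, "dy": 4.6, "dz": 5.7, "gripper": 1}, {"dx": 0, "turn": 0, "dy": 4.8, "dz": 6.1, "gripper": 1}, {"dx": 0, "turn": 0, "dy": 4.95, "dz": 6.5, "gripper": 1}, {"dx": 0, "turn": 0, "dy": 4.95, "dz": 6.8, "gripper": 1}, {"dx": 0, "turn": 0, "dy": 4.95, "dz": 6.8, "gripper": 1}])

```text
time_s: 11.38
eef_pos: [0.4637, 0.035, 0.0832]
eef_rot: [0.0, 0.8, -0.6, -0.0]
wrist_force: [-11.2, 1.5, 28.3]
opening: 0.0
```

```bash
python3 look2.py 10
```

```text
11.38 [-64.9 -29.3  83.2] open 0.0 F [-11.2   1.5  28.3]
0 [200. 508.] [844. 359.]
0.3 [200. 529.] [839. 331.]
0.6 [200. 534.] [821. 302.]
0.9 [201. 518.] [791. 275.]
1.2 [201. 475.] [751. 252.]
1.57 [202. 389.] [695. 233.]
1.8 [202. 323.] [659. 228.]
2.0 [202. 265.] [630. 228.]
2.2 [202. 212.] [603. 232.]
2.35 [202. 178.] [586. 238.]
35 [array([202.,  -0.]), array([202.,  -8.]), array([202., -15.])] [array([472., 297.]), array([472., 283.]), array([471., 271.])]
40 [array([202., -27.]), array([202., -36.]), array([202., -44.])] [array([456., 294.]), array([455., 279.]), array([454., 267.])]
45 [array([202., -54.]), array([202., -64.]), array([202., -74.])] [array([439., 290.]), array([438., 276.]), array([437., 263.])]
```

View pics/c10.png

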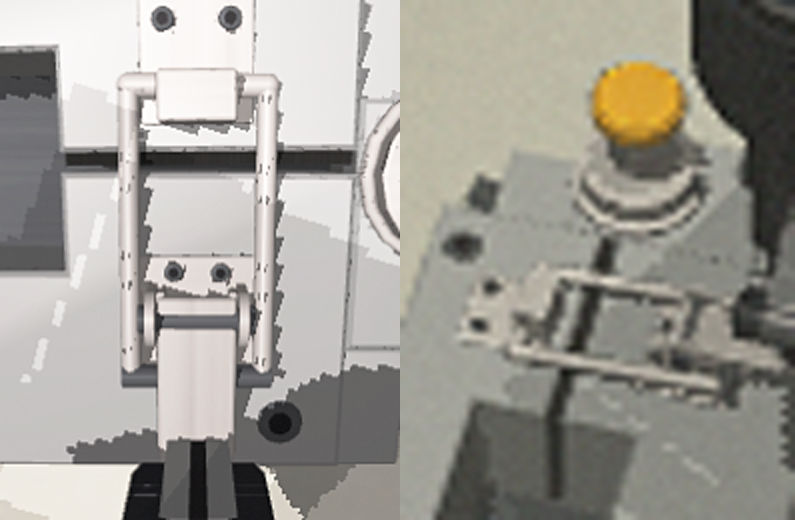

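The bar is under the lip (198,85), and the push of 28 N with the tip at 75 mm suggests the lever is shut. I'll lift away and check.

Call:
drive_tool(commands=[{"dx": 0, "turn": 0, "dy": 0, "dz": -5, "gripper": 0.6}, {"dx": 0, "turn": 0, "dy": 2, "dz": -11, "gripper": 0}, {"dx": 0, "turn": 0, "dy": 6, "dz": -14, "gripper": 0}, {"dx": 0, "turn": 0, "dy": 6, "dz": -14, "gripper": 0}, {"dx": 0, "turn": 0, "dy": 6, "dz": -14, "gripper": 0}])

```text
time_s: 12.1
eef_pos: [0.4059, 0.0183, 0.2204]
eef_rot: [-0.0, 0.8, -0.601, 0.0]
wrist_force: [-0.7, 0.7, -0.6]
opening: 0.995
```

```bash
python3 - <<'E'
from h import *
o=ctrl.get_obs();print(inM(o['eef_pos']),o['opening'],o['time_s'],o['wrist_force'])
w=snap('wrist','w11');s=snap('scene','s11')
a=cv2.resize(w['image'][40:340,200:440,::-1],(480,600),interpolation=cv2.INTER_CUBIC);b=cv2.resize(s['image'][225:310,285:350,::-1],(312,408),interpolation=cv2.INTER_CUBIC)
b=np.vstack([b,np.zeros((192,312,3),np.uint8)])
cv2.imwrite('pics/c11.png',np.hstack([a,b]))
f=lambda X:(((proj(w,X)-[200,40])*2).round(),((proj(s,X)-[285,225])*4.8+[480,0]).round())
for th in (0,.1,.2,.4): print(th,f(M(-30-44*np.cos(th),-30,72+44*np.sin(th))))
go([.5445,-.3285,.2],None)
E
```

```text
[-125.   -29.3  220.4] 0.9946331368507505 12.1 [-0.7308843   0.65147111 -0.61243009]
0 (array([239., 242.]), array([787., 249.]))
0.1 (array([239., 242.]), array([787., 242.]))
0.2 (array([239., 241.]), array([786., 236.]))
0.4 (array([239., 236.]), array([781., 223.]))
t 12.2 pos [0.4056 0.0185 0.2195] phi -73.8 open 1.0 F [-0.9 -0.  -0.5]
dx,dy,dz [37.2  -3.67  1.89] turn 0
```

View pics/c11.png

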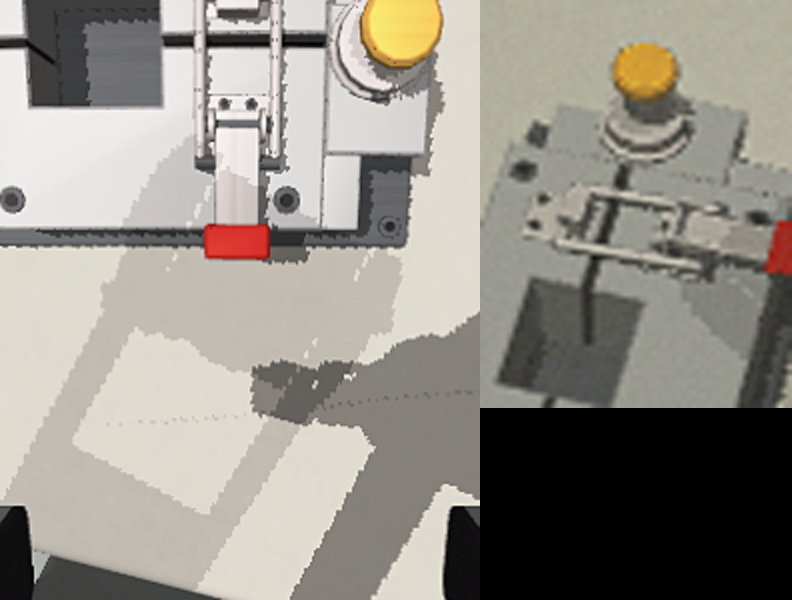

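The lever lies flat: the red at (237,242) in the wrist view and about (785,247) in the scene crop matches 0 rad. The next job is measuring the mallet.

```bash
python3 - <<'E'
from h import *
T=load('top0');S=load('scene0')
a=plane(T,420+(562-405)/4,195+198/4,.08);b=plane(S,360+129/5,140+62/5,.08);print(a,b)
# handle midline pts in top at top surface z=.052 and in scene
for n,(u,v) in dict(n1=(533,240),n2=(467,425)).items(): print(n,plane(T,420+(u-405)/4,195+v/4,.052))
# bottom face silhouette scene: drum lower left (78,180),(150,190) approx
h=cv2.cvtColor(T['image'],cv2.COLOR_RGB2HSV);m=cv2.inRange(h,(8,90,60),(22,255,255));k=np.zeros_like(m);k[245:310,425:465]=m[245:310,425:465]
ys,xs=np.nonzero(k);P=np.array([plane(T,u,v,.05)[:2] for u,v in zip(xs,ys)]);c=P.mean(0);u,s,vt=np.linalg.svd(P-c);d=vt[0]*np.sign(vt[0][0]);print(c,d,np.degrees(np.arctan2(d[1],d[0])), ((P-c)@d).min(),((P-c)@d).max())
E
```

```text
[ 0.54566421 -0.33168089  0.08      ] [ 0.5493902  -0.33081797  0.08      ]
n1 [ 0.52391844 -0.32242212  0.052     ]
n2 [ 0.41783171 -0.28437685  0.052     ]
[ 0.46688422 -0.30086296] [ 0.93923606 -0.34327195] -20.076344747655565 -0.060807740555261516 0.06513283695152369
```

```bash
python3 - <<'E'
from h import *
go([.547,-.331,.2],-110); print(ctrl.get_obs()['q'].round(2))
E
```

```text
t 12.2 pos [0.4056 0.0185 0.2195] phi -73.8 open 1.0 F [-0.9 -0.  -0.5]
dx,dy,dz [37.51 -3.84  1.89] turn 36.2
[-0.25 -0.2   2.03  0.    1.32  1.04]
```

Call:
drive_tool(commands=[{"dx": 37.5, "dy": -3.8, "dz": 1.9, "turn": 36.2, "gripper": 0}, {"dx": 37.5, "dy": -3.8, "dz": 1.9, "turn": 36.2, "gripper": 0}, {"dx": 37.5, "dy": -3.8, "dz": 1.9, "turn": 36.2, "gripper": 0}, {"dx": 37.5, "dy": -3.8, "dz": 1.9, "turn": 36.2, "gripper": 0}, {"dx": 37.5, "dy": -3.8, "dz": 1.9, "turn": 36.2, "gripper": 0}, {"dx": 37.5, "dy": -3.8, "dz": 1.9, "turn": 36.2, "gripper": 0}, {"dx": 37.5, "dy": -3.8, "dz": 1.9, "turn": 36.2, "gripper": 0}, {"dx": 37.5, "dy": -3.8, "dz": 1.9, "turn": 36.2, "gripper": 0}, {"dx": 37.5, "dy": -3.8, "dz": 1.9, "turn": 36.2, "gripper": 0}])

```text
time_s: 13.32
eef_pos: [0.5468, -0.3298, 0.2011]
eef_rot: [-0.0, -0.574, 0.819, 0.001]
wrist_force: [-0.5, -0.1, 0.1]
opening: 0.997
```

```bash
python3 - <<'E'
from h import *
w=snap('wrist','w12')
d=np.array([.94,-.342,0]);h=np.array([.547,-.331,0])
for n,X in [('top',h+[0,0,.08]),('bot',h),('hend',h-.15*d+[0,0,.04]),('tcp',ctrl.get_obs()['eef_pos'])]: print(n,proj(w,X).round())
go([.547,-.331,.036],-110)
E
```

```text
top [320. 231.]
bot [320. 210.]
hend [319. 368.]
tcp [318. 308.]
t 13.38 pos [ 0.5469 -0.3298  0.2017] phi -109.92 open 0.999 F [-0.   0.9 -0.2]
dx,dy,dz [ 0.11 -0.06 16.57] turn 0.1
```

View pics/w12.png

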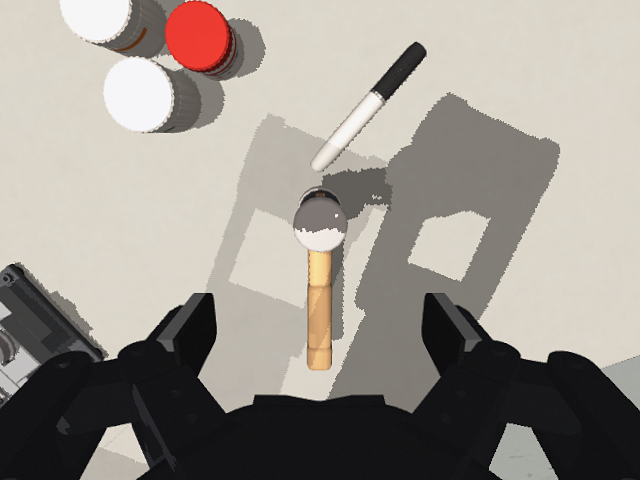

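```bash
python3 - <<'E'
from h import *
w=load('w12');print(plane(w,320,222.5,.08),plane(w,320,198,.08),plane(w,320,249,.08))
p=plane(w,320,222.5,.08);p[2]=.036;go(p,-110)
E
```

```text
[ 0.55350286 -0.33351287  0.08      ] [ 0.57090301 -0.33979078  0.08      ] [ 0.53391035 -0.32644465  0.08      ]
t 13.38 pos [ 0.5469 -0.3298  0.2017] phi -109.92 open 0.999 F [-0.   0.9 -0.2]
dx,dy,dz [ 0.13 -0.76 16.57] turn 0.1
```

Head centre is at about (320,223), and the 39 mm diameter measured there checks. Going down to grip the drum.

Call:
drive_tool(commands=[{"dx": 0.1, "dy": -0.6, "dz": 5, "turn": 0, "gripper": 0}, {"dx": 0.1, "dy": -0.6, "dz": 10, "turn": 0, "gripper": 0}, {"dx": 0.1, "dy": -0.6, "dz": 14, "turn": 0, "gripper": 0}, {"dx": 0.1, "dy": -0.6, "dz": 16.5, "turn": 0, "gripper": 0}, {"dx": 0.1, "dy": -0.6, "dz": 16.5, "turn": 0, "gripper": 0.3}, {"dx": 0.1, "dy": -0.6, "dz": 16.5, "turn": 0, "gripper": 0.6}, {"dx": 0.1, "dy": -0.6, "dz": 16.5, "turn": 0, "gripper": 0.8}, {"dx": 0.1, "dy": -0.6, "dz": 16.5, "turn": 0, "gripper": 0.8}, {"dx": 0.1, "dy": -0.6, "dz": 16.5, "turn": 0, "gripper": 0.8}])

```text
time_s: 14.5
eef_pos: [0.5536, -0.3348, 0.0393]
eef_rot: [0.001, -0.574, 0.819, -0.002]
wrist_force: [-0.9, 2.8, 7.6]
opening: 0.472
```

```bash
python3 - <<'E'
from h import *
w=snap('wrist','w13')
go([.547,-.331,.2],-110)
E
```

```text
t 14.55 pos [ 0.5536 -0.3348  0.0393] phi -110.0 open 0.468 F [0.8 2.9 7.7]
dx,dy,dz [ -0.12   0.69 -16.07] turn 0.0
```

View pics/w13.png

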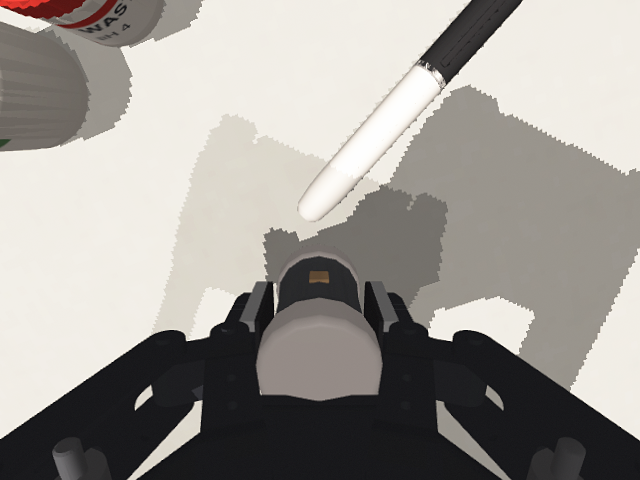

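```bash
python3 - <<'E'
from h import *
for n in ('w1','w4','w11'):
    w=load(n);h=cv2.cvtColor(w['image'],cv2.COLOR_RGB2HSV);m=cv2.inRange(h,(20,120,120),(30,255,255));m[300:]=0
    k,l,st,ce=cv2.connectedComponentsWithStats(m);i=1+st[1:,4].argmax();x,y,ww,hh,a=st[i];print(n,ce[i],st[i],plane(w,x+ww/2,y+hh/2,.1).round(4))
go([.5415,-.0006,.22],-110)
E
```

```text
w1 [399.71621622 164.91981982] [ 381  147   38   37 1110] [ 0.542 -0.     0.1  ]Traceback (most recent call last):
  File "<stdin>", line 4, in <module>
ValueError: attempt to get argmax of an empty sequence
```

```bash
python3 - <<'E'
from h import *
go([.5417,-.0003,.22],-110)
E
```

```text
t 14.55 pos [ 0.5536 -0.3348  0.0393] phi -110.0 open 0.468 F [0.8 2.9 7.7]
dx,dy,dz [-31.01  12.49 -18.14] turn 0.0
```

Call:
drive_tool(commands=[{"dx": 0, "dy": 0, "dz": -2, "turn": 0, "gripper": 0.8}, {"dx": 0, "dy": 0, "dz": -6, "turn": 0, "gripper": 0.8}, {"dx": 0, "dy": 0, "dz": -11, "turn": 0, "gripper": 0.8}, {"dx": -1, "dy": 0.4, "dz": -16, "turn": 0, "gripper": 0.8}, {"dx": -4, "dy": 1.6, "dz": -18.1, "turn": 0, "gripper": 0.8}, {"dx": -9, "dy": 3.6, "dz": -18.1, "turn": 0, "gripper": 0.8}, {"dx": -14, "dy": 5.6, "dz": -18.1, "turn": 0, "gripper": 0.8}, {"dx": -19, "dy": 7.7, "dz": -18.1, "turn": 0, "gripper": 0.8}, {"dx": -24, "dy": 9.7, "dz": -18.1, "turn": 0, "gripper": 0.8}, {"dx": -28, "dy": 11.3, "dz": -18.1, "turn": 0, "gripper": 0.8}, {"dx": -31, "dy": 12.5, "dz": -18.1, "turn": 0, "gripper": 0.8}, {"dx": -31, "dy": 12.5, "dz": -18.1, "turn": 0, "gripper": 0.8}, {"dx": -31, "dy": 12.5, "dz": -18.1, "turn": 0, "gripper": 0.8}, {"dx": -31, "dy": 12.5, "dz": -18.1, "turn": 0, "gripper": 0.8}])

```text
time_s: 16.3
eef_pos: [0.5408, -0.0012, 0.2181]
eef_rot: [-0.0, -0.573, 0.82, -0.0]
wrist_force: [0.1, -0.1, -3.4]
opening: 0.47
```

```bash
python3 - <<'E'
from h import *
go([.5417,-.0003,.165],-110)
w=snap('wrist','w14');s=snap('scene','s14')
b=cv2.resize(s['image'][140:340,220:420,::-1],(600,600),interpolation=cv2.INTER_CUBIC);cv2.imwrite('pics/c14.png',b)
p=ctrl.get_obs()['eef_pos']
f=lambda X:((proj(s,X)-[220,140])*3).round()
print('face',f(p-[0,0,.039]),'pin',f([.5417,-.0003,.103]),'hend',f(p-[.141,-.051,0]))
E
```

```text
t 16.3 pos [ 0.5408 -0.0012  0.2181] phi -110.08 open 0.47 F [ 0.1 -0.1 -3.4]
dx,dy,dz [-0.12 -0.05  5.31] turn -0.1
face [301. 217.] pin [298. 294.] hend [474. 326.]
```

View pics/c14.png

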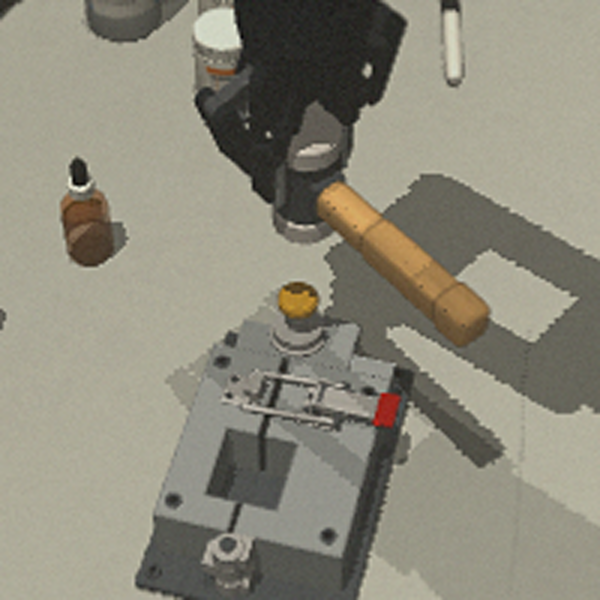

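View pics/w14.png

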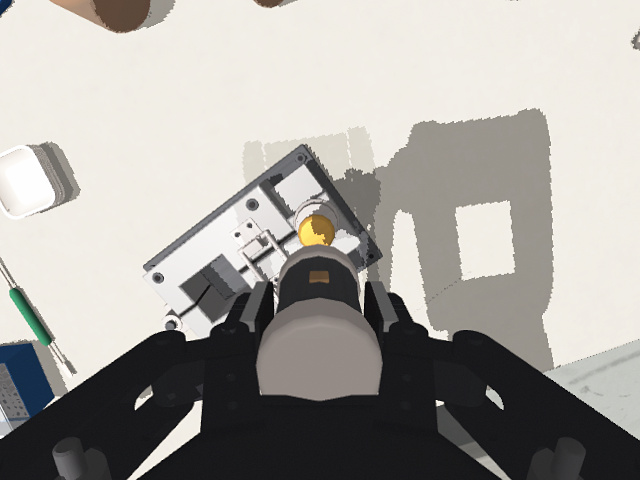

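The mallet hangs upright, its lower face at about (303,220) in line with the pin (298,298). Now the first blow.

Call:
drive_tool(commands=[{"dx": -0.1, "dy": 0, "dz": 2.4, "turn": 0, "gripper": 0.8}, {"dx": -0.1, "dy": 0, "dz": 6.0, "turn": 0, "gripper": 0.8}, {"dx": -0.1, "dy": 0, "dz": 9.9, "turn": 0, "gripper": 0.8}, {"dx": -0.1, "dy": 0, "dz": 9.9, "turn": 0, "gripper": 0.8}])

```text
time_s: 16.9
eef_pos: [0.5421, -0.0003, 0.1189]
eef_rot: [0.001, -0.573, 0.82, -0.001]
wrist_force: [0.0, -0.6, -3.1]
opening: 0.471
```

```bash
python3 - <<'E'
from h import *
go([.5417,-.0003,.165],-110)
w=snap('wrist','w15');s=snap('scene','s15')
b=cv2.resize(s['image'][180:320,250:390,::-1],(600,600),interpolation=cv2.INTER_CUBIC);cv2.imwrite('pics/c15.png',b)
E
```

```text
t 16.9 pos [ 5.421e-01 -3.000e-04  1.189e-01] phi -110.08 open 0.471 F [ 0.  -0.6 -3.1]
dx,dy,dz [ 0.02  0.03 -4.61] turn -0.1
```

View pics/c15.png

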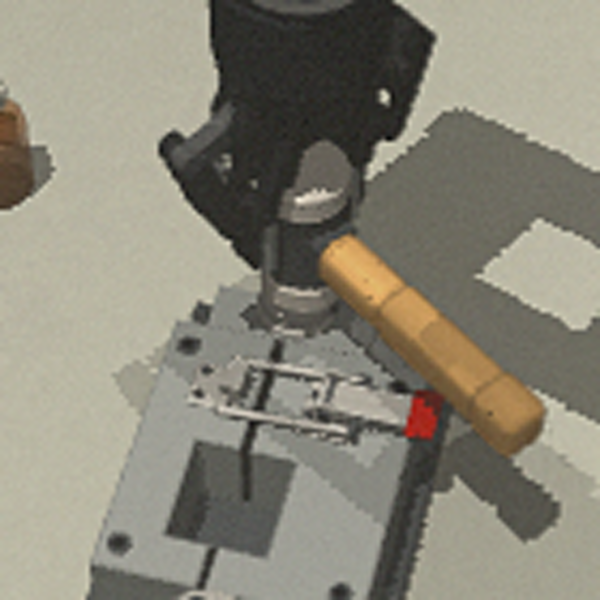

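Call:
drive_tool(commands=[{"dx": 0, "dy": 0, "dz": -4, "turn": 0, "gripper": 0.8}, {"dx": 0, "dy": 0, "dz": -9, "turn": 0, "gripper": 0.8}, {"dx": 0, "dy": 0, "dz": -11, "turn": 0, "gripper": 0.8}, {"dx": 0, "dy": 0, "dz": -11, "turn": 0, "gripper": 0.8}])

```text
time_s: 17.5
eef_pos: [0.5421, 0.0003, 0.2307]
eef_rot: [0.001, -0.573, 0.819, -0.001]
wrist_force: [-0.8, 0.6, -4.0]
opening: 0.467
```

```bash
python3 - <<'E'
from h import *
go([.5417,-.0003,.165],-110)
w=snap('wrist','w16');s=snap('scene','s16')
b=cv2.resize(s['image'][180:320,250:390,::-1],(600,600),interpolation=cv2.INTER_CUBIC);cv2.imwrite('pics/c16.png',b)
f=lambda X:((proj(s,X)-[250,180])*600/140).round()
for z in (.083,.085,.09,.103): print(z,f([.5417,-.0003,z]),f([.5417-.014*.3,-.0003+.014*.95,z]))
p=ctrl.get_obs()['eef_pos'];print('face',f(p-[0,0,.039]))
E
```

```text
t 17.5 pos [5.421e-01 3.000e-04 2.307e-01] phi -110.03 open 0.467 F [-0.8  0.6 -4. ]
dx,dy,dz [0.07 0.04 6.57] turn -0.0
0.083 [297. 276.] [290. 299.]
0.085 [297. 273.] [290. 296.]
0.09 [297. 267.] [290. 289.]
0.103 [297. 249.] [290. 272.]
face [300. 127.]
```

View pics/c16.png

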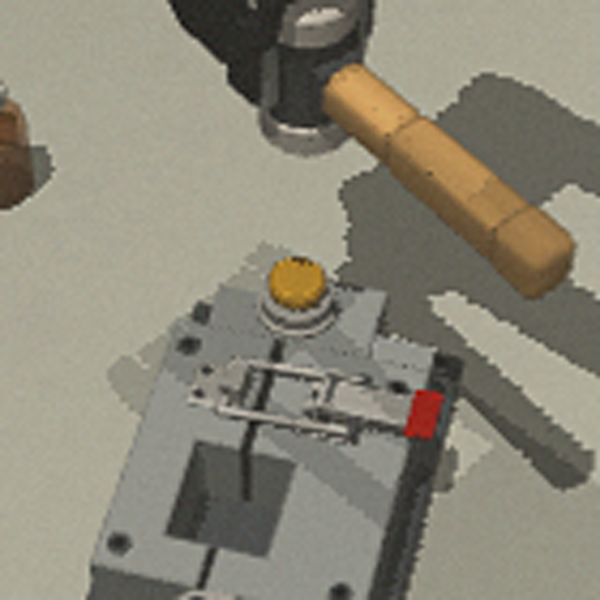

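```bash
python3 - <<'E'
from h import *
for n in('scene0','s14','s16'):
    s=load(n);h=cv2.cvtColor(s['image'],cv2.COLOR_RGB2HSV);m=cv2.inRange(h,(15,120,60),(32,255,255));k=np.zeros_like(m);k[225:262,300:336]=m[225:262,300:336];ys,xs=np.nonzero(k);print(n,len(xs),xs.mean(),ys.mean(),ys.min(),ys.max())
for z in (.103,.085,.083,.09): print(z,proj(s,[.5417,-.0003,z]))
E
```

```text
scene0 129 318.95348837209303 239.56589147286823 234 245
s14 125 318.808 239.68 234 245
s16 127 318.8897637795276 245.62992125984252 240 251
0.103 [319.25152609 238.15075702]
0.085 [319.19403135 243.77913522]
0.083 [319.18774461 244.39457183]
0.09 [319.20983619 242.23193404]
```

The pin head has gone down 6.0 px, about 19.2 mm, so it's home and stays there without the mallet. Now I carry the mallet back to its old spot.

```bash
python3 - <<'E'
from h import *
go([.5520,-.334,.06],-110)
E
```

```text
t 17.6 pos [0.5403 0.0007 0.2276] phi -110.03 open 0.47 F [ 0.2  0.5 -4.7]
dx,dy,dz [ 31.05 -12.59  16.75] turn -0.0
```

Call:
drive_tool(commands=[{"dx": 3, "dy": -1.2, "dz": 0, "turn": 0, "gripper": 0.8}, {"dx": 8, "dy": -3.2, "dz": 0, "turn": 0, "gripper": 0.8}, {"dx": 13, "dy": -5.2, "dz": 0, "turn": 0, "gripper": 0.8}, {"dx": 18, "dy": -7.2, "dz": 1, "turn": 0, "gripper": 0.8}, {"dx": 23, "dy": -9.3, "dz": 3, "turn": 0, "gripper": 0.8}, {"dx": 28, "dy": -11.3, "dz": 6, "turn": 0, "gripper": 0.8}, {"dx": 31, "dy": -12.6, "dz": 10, "turn": 0, "gripper": 0.8}, {"dx": 31, "dy": -12.6, "dz": 14, "turn": 0, "gripper": 0.8}, {"dx": 31, "dy": -12.6, "dz": 16.8, "turn": 0, "gripper": 0.8}, {"dx": 31, "dy": -12.6, "dz": 16.8, "turn": 0, "gripper": 0.8}, {"dx": 31, "dy": -12.6, "dz": 16.8, "turn": 0, "gripper": 0.8}, {"dx": 31, "dy": -12.6, "dz": 16.8, "turn": 0, "gripper": 0.8}])

```text
time_s: 19.1
eef_pos: [0.5544, -0.3343, 0.0626]
eef_rot: [0.0, -0.574, 0.819, -0.001]
wrist_force: [-0.2, -0.3, -3.2]
opening: 0.468
```

```bash
python3 - <<'E'
from h import *
go([.5520,-.334,.034],-110)
s=snap('scene','s17')
cv2.imwrite('pics/c17.png',cv2.resize(s['image'][110:230,350:470,::-1],(600,600),interpolation=cv2.INTER_CUBIC))
E
```

```text
t 19.1 pos [ 0.5544 -0.3343  0.0626] phi -109.99 open 0.468 F [-0.2 -0.3 -3.2]
dx,dy,dz [0.05 0.24 2.85] turn 0.0
```

View pics/c17.png

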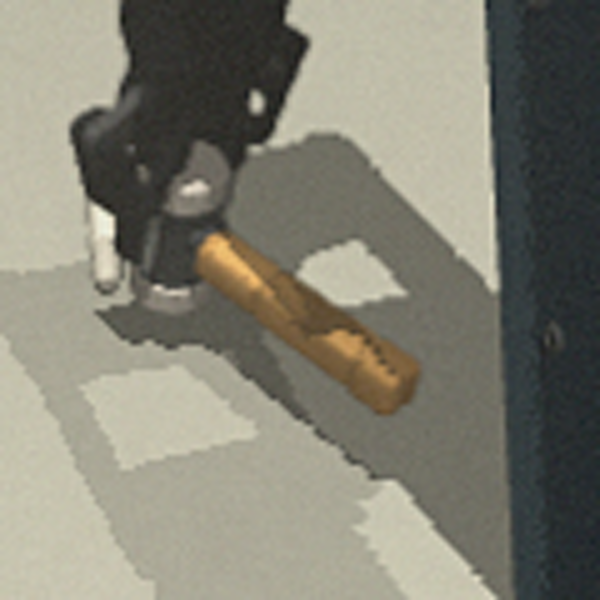

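The mallet is upright with its lower face about 25 mm above the bench. I'll lower it gently and watch the force.

Call:
drive_tool(commands=[{"dx": 0, "dy": 0, "dz": 0.8, "turn": 0, "gripper": 0.8}, {"dx": 0, "dy": 0, "dz": 1.5, "turn": 0, "gripper": 0.8}, {"dx": 0, "dy": 0, "dz": 2.0, "turn": 0, "gripper": 0.8}, {"dx": 0, "dy": 0, "dz": 2.3, "turn": 0, "gripper": 0.8}, {"dx": 0, "dy": 0, "dz": 2.3, "turn": 0, "gripper": 0.8}])

```text
time_s: 19.77
eef_pos: [0.5532, -0.3335, 0.0373]
eef_rot: [-0.0, -0.574, 0.819, 0.0]
wrist_force: [-0.5, 0.1, -3.0]
opening: 0.465
```

Call:
drive_tool(commands=[{"dx": 0, "dy": 0, "dz": 0.15, "turn": 0, "gripper": 0.8}, {"dx": 0, "dy": 0, "dz": 0.3, "turn": 0, "gripper": 0.8}, {"dx": 0, "dy": 0, "dz": 0.3, "turn": 0, "gripper": 0.8}])

```text
time_s: 20.15
eef_pos: [0.5535, -0.3337, 0.0349]
eef_rot: [0.0, -0.574, 0.819, -0.0]
wrist_force: [-0.9, 0.7, -2.9]
opening: 0.466
```

Call:
drive_tool(commands=[{"dx": 0, "dy": 0, "dz": 0.15, "turn": 0, "gripper": 0.8}, {"dx": 0, "dy": 0, "dz": 0.25, "turn": 0, "gripper": 0.8}, {"dx": 0, "dy": 0, "dz": 0.25, "turn": 0, "gripper": 0.8}])

```text
time_s: 20.52
eef_pos: [0.5536, -0.3338, 0.0347]
eef_rot: [-0.0, -0.574, 0.819, -0.0]
wrist_force: [-6.8, 4.0, 12.5]
opening: 0.465
```

The force has turned to +12.5 N, so it's on the bench. I'll release and rise.

Call:
drive_tool(commands=[{"dx": 0, "dy": 0, "dz": -0.15, "turn": 0, "gripper": 0.8}, {"dx": 0, "dy": 0, "dz": -0.15, "turn": 0, "gripper": 0.3}, {"dx": 0, "dy": 0, "dz": -0.15, "turn": 0, "gripper": 0}, {"dx": 0, "dy": 0, "dz": -0.15, "turn": 0, "gripper": 0}, {"dx": 0, "dy": 0, "dz": -0.15, "turn": 0, "gripper": 0}, {"dx": 0, "dy": 0, "dz": -3, "turn": 0, "gripper": 0}, {"dx": 0, "dy": 0, "dz": -8, "turn": 0, "gripper": 0}, {"dx": 0, "dy": 0, "dz": -13, "turn": 0, "gripper": 0}, {"dx": 0, "dy": 6, "dz": -18, "turn": 0, "gripper": 0}, {"dx": 0, "dy": 10, "dz": -18, "turn": 0, "gripper": 0}, {"dx": 0, "dy": 10, "dz": -18, "turn": 0, "gripper": 0}])

```text
time_s: 21.9
eef_pos: [0.4572, -0.2981, 0.213]
eef_rot: [-0.0, -0.573, 0.819, 0.0]
wrist_force: [0.0, -0.7, 0.3]
opening: 1.0
```

```bash
python3 - <<'E'
from h import *
s=snap('scene','s18');T=snap('top','t18')
for n in ('s16','s18'):
    x=load(n);h=cv2.cvtColor(x['image'],cv2.COLOR_RGB2HSV);m=cv2.inRange(h,(15,120,60),(32,255,255));k=np.zeros_like(m);k[225:262,300:336]=m[225:262,300:336];ys,xs=np.nonzero(k);print(n,len(xs),xs.mean(),ys.mean())
    m=cv2.inRange(h,(0,130,60),(8,255,255));k=np.zeros_like(m);k[250:300,325:365]=m[250:300,325:365];ys,xs=np.nonzero(k);print('red',len(xs),xs.mean(),ys.mean())
for th in (0,.1): print(proj(s,M(-30-44*np.cos(th),-30,72+44*np.sin(th))))
a=cv2.resize(s['image'][120:340,250:450,::-1],(540,594),interpolation=cv2.INTER_CUBIC);cv2.imwrite('pics/c18.png',a)
E
```

```text
s16 127 318.8897637795276 245.62992125984252
red 78 348.4871794871795 276.3205128205128
s18 126 318.8412698412698 245.515873015873
red 73 348.4109589041096 276.2054794520548
[348.99783158 276.81924575]
[349.01073167 275.50655143]
```

View pics/c18.png

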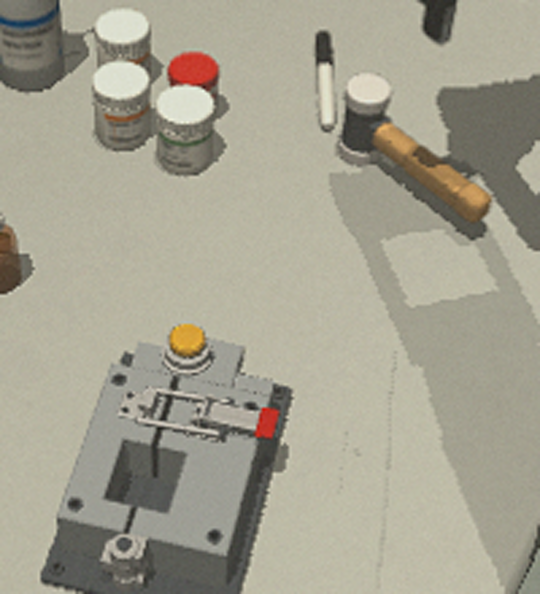

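View pics/t18.png

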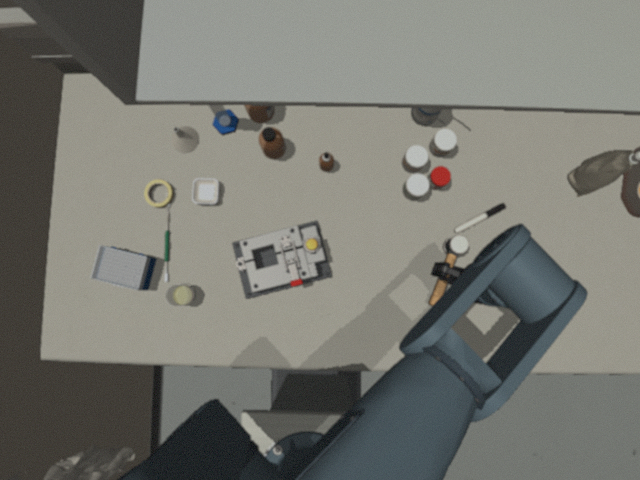

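The mallet stands on the bench, the pin is down at (187,338), the lever is flat with its red tip at (267,422), and the bystanders haven't moved. Handing in.

```bash
python3 -c "
from h import *
print(ctrl.hand_in())"
```

```text
the job is handed in; nothing more can be done
None
```

The mould is latched, the locking pin was driven home with one mallet blow, and the mallet is back on the bench. I handed the job in at about 22 s; no verdict is reported.

- **Latch:** I swung the lever over until the bail dropped past the keeper, drew it back so the bar caught under the lip, and pressed it flat. The lever slipped in the pads twice on the way, so I regripped once, then finished the press with closed fingers. The last scene picture puts the red tip within a pixel of the position for 0 rad.
- **Pin:** I held the mallet by its head and struck once at a commanded speed of about 0.3 m/s. The pin head dropped by 6 px, about 19 mm, and did not rise again after the mallet was lifted away.
- **Mallet:** The mallet slid a few millimetres up in the grip during the blow. I lowered it until the bench took its weight, then released it. It stands upright about 0.33 m from the pin.
- **Bystanders:** The beaker, sample pot and weighing boats look unmoved in the top view.

I had no direct reading of the gate angle or of the pin's speed during the blow. I judged the gate from the hooked bail and the flat lever, and the blow from the commanded speed. None of my checks disagreed.

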